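# Load a stone strip and hold the bevelling cradle at its set angle

### The job

Draw the longest stone strip straight up out of the grooved wooden rack and lower it, still on edge and without dropping it, to the bottom of the slot in the tilting cradle, centred along the slot, and let go of it. Then take the cradle by its handle bar and swing it up until it lies in line with the index hand set on the stand's quadrant, and finish while still holding it there for the grinding: without your grip it would fall back. Leave the index hand as it is set, and the shorter offcuts and everything else on the bench where they are.

Things in the scene. Friction and masses are not known exactly. Their poses are not given: they have to be found in the camera images.
- strip: pale stone strip, 105 mm long (own x, along the groove), 10 mm thick (own y, across the groove), 42 mm high as it stands on edge (own z, up); about 0.11 kg; the longest of the three pieces in the rack. Origin at the centre of its lower long edge face
- strip_mid (a point): the centre of the stone strip's volume; axes as strip. When the strip stands in the rack it is 33 mm above the bench, and 22 mm of the strip's height shows above the rack
- rack: fixed timber block 120 mm (own x) by 160 mm (own y), 32 mm high, with three grooves along its own x at own y = -50, 0 and +50 mm, each 13 mm wide and 20 mm deep, open at both ends; one stone piece stands in each, in any order. Origin at the centre of its underside. A fixed tool case, 190 mm high with its handle, stands close behind the far end of the grooves
- short_a: one shorter stone offcut, 70 x 10 mm in plan, 42 mm high, standing on edge in a groove of the rack; origin at the centre of its underside. Not to be moved
- short_b: the shortest stone offcut, 55 x 10 mm in plan, 42 mm high, standing on edge in a groove of the rack; origin at the centre of its underside. Not to be moved
- dust_brush: bystander: wooden-handled bench brush, 278 mm long, 44 mm high, lying left of the stand; origin under its centre
- onyx: bystander: small pink stone block, 40 x 45 mm, 30 mm high, left of the handle; origin under its centre
- tape_measure: bystander: pocket tape measure, 88 x 39 mm, 67 mm high, between the stand and the tool case; origin under its centre
- mastic_tin: bystander: round tin, 75 mm across, 88 mm high, right of the rack; origin under its centre
- hardener_tube: bystander: small white tube, 102 x 33 x 20 mm, lying in front of the rack and the stand; origin under its centre
- stand: fixed bevelling stand, grey base plate 145 x 225 mm; carries the cradle and, on its +y side (own y 93 to 99 mm), an upright graduated quadrant arc of 85 mm radius about the hinge axis, reaching 145 mm above the bench. Origin on the bench under the middle of the hinge axis; own x points from the handle to the hinge (away from the robot), y along the hinge axis, z up
- hinge (a point): middle of the hinge axis, 55 mm above the bench; the axis runs along the stand's own y
- slot (a point): middle of the slot's floor, 50 mm from the hinge axis towards the handle, 5 mm above the axis plane; x across the slot, y along it (parallel to the hinge), z out of it (up while level). Slot between two steel rails 112 mm long, 20 mm high, 13 mm apart, flared mouth, open ends. A seated strip shows 22 mm above the rails, its centre 21 mm from the floor
- cradle: tilting aluminium cradle with the slot and handle; origin on the hinge axis, axes those of the stand while level. Angle a = its turn about +y: 0 = level at rest, grows as the handle rises, up to 1.4 rad. Nearly frictionless: falls back to 0 when let go (about 3 N straight up at the handle lifts it). At angle a the handle bar is at hinge + 145 mm x (-cos a along the stand's x, sin a up)
- grip (a point): middle of the steel handle bar, where to hold it: round bar 12 mm thick, parallel to the hinge axis and 145 mm from it, 39 mm clear of the cradle plate's edge, on two side arms 58 mm either side of this point; its +y end sticks out to 82 mm, next to the index hand. 55 mm above the bench while level; axes as cradle
- index (a joint): angle at which the index hand is set, rad, counted like the cradle's angle (0.45 to 0.85); the cradle is at the marked angle when the two are equal. The hand is clamped by stiff friction and stays
- index_tip (a point): pointed tip of the index hand, a narrow dark steel bar 10 mm wide on the outside of the quadrant (at the stand's own y = 106 mm) that turns about the same hinge axis; the tip is 150 mm from the axis. x along the hand towards the hinge, as the cradle's own x

How it is judged:
On the way, in this order (a step that is already met when the one before it is completed fails the run):
1. the long strip has been drawn up clear of the rack, gripped by its upper edge (z of strip_mid in the frame of rack above 0.056 m and contact force between the fingers and strip above 0.5 N), for 0.1 s.
2. the strip stands on edge at the bottom of the cradle's slot, centred, and has been let go (x of strip_mid in the frame of slot between -0.006 and 0.006 m and y of strip_mid in the frame of slot between -0.015 and 0.015 m and z of strip_mid in the frame of slot below 0.025 m and angle between the z axis of strip and the z axis of slot, either way round below 0.25 rad and contact force between the fingers and strip below 0.1 N and linear speed of strip below 0.02 m/s), for 0.2 s.
At the end, for the whole second after the job is handed in: Fingers hold the cradle (over 0.5 N, TCP within 80 mm of the bar middle), at rest within 0.07 rad of the index hand; the strip, untouched by them, is on edge in the slot: within 6 mm across and 15 mm along of its middle, within 4 mm of the floor, leaning under 0.25 rad (x of strip_mid in the frame of slot between -0.006 and 0.006 m and y of strip_mid in the frame of slot between -0.015 and 0.015 m and z of strip_mid in the frame of slot below 0.025 m and angle between the z axis of strip and the z axis of slot, either way round below 0.25 rad and angle between the x axis of slot and the x axis of index_tip, either way round below 0.07 rad and contact force between the fingers and cradle above 0.5 N and distance between the grasp point and grip below 0.08 m and angular speed of cradle below 0.05 rad/s and contact force between the fingers and strip below 0.1 N); the arm keeps its last pose, push and grip.
It fails at once if the index hand was shifted by more than 5 mm at its tip (distance of index_tip from where it was at the start of the episode above 0.005 m).
It fails at once if the strip was dropped (it moved faster than 0.5 m/s out of the fingers) (linear speed of strip above 0.5 m/s and contact force between the fingers and strip below 0.05 N).
It fails at once if a shorter offcut or another thing on the bench was moved by more than 25 mm (distance of any of short_a, short_b, dust_brush, onyx, tape_measure, mastic_tin, hardener_tube from where it was at the start of the episode above 0.025 m).
It also fails if it takes over 48 s, if anything falls off the work surface, if the arm or the gripper's body presses on something with over 40 N, if the wrist force passes 120 N, or if a joint passes its speed limit or range.

### The arm

A 7-joint arm with a two-finger parallel gripper is mounted at the origin on the work surface; the furniture and walls round the work are solid. World frame = base frame: x ahead of the robot, y to its left, z up, the work surface at z = 0. Lengths are in m, angles in rad, forces in N, time in s.
With the tool pointing down it reaches from about 0.4 to 0.85 m from the base axis. Payload 10.4 kg.
Tool frame: the origin (TCP) lies between the finger pads, 19 mm behind the fingertips; this is the grasp point; x points along the fingers, y is the direction in which the jaws open and shut, and the axes are right-handed (so a half turn about x gives the same grasp; the last joint's range is limited). The gripper opens to 87 mm and grips with 3 to 60 N. Pads are 19 mm wide; open, the fingers measure 117 mm over their backs; the gripper's body (75 mm by 190 mm) begins 51 mm behind the grasp point.
Start: joints at [-1.222, 0.332, -0.065, 1.46, 0.022, 1.35, -0.088], TCP at [0.227, 0.582, 0.241] pointing down, gripper open.
Joint ranges: [-2.6, 2.6], [-0.5, 2.12], [-1.47, 1.34], [0.16, 2.42], [-1.27, 4.41], [0.06, 2.06], [-2.6, 2.6]. Speed limits (rad/s): [2.22, 2.22, 2.79, 2.79, 3.14, 3.14, 3.14].

### API

Orientations are given as a unit quaternion [x, y, z, w].
In Python, from bench import r, vision, close_job gives the robot as it stands. The module is installed in compiled form; this text tells all that it offers.
- The arm moves only by the shell command python3 -m pendant 'ROWS' [OPENING] [FORCE]. ROWS is text: rows parted by semicolons, each of 6 numbers parted by spaces: the shift along the tool's x, y, z in units of 0.25 m (1.0 is 0.25 m), then the turn, a rotation vector about the tool's x, y, z in units of 1.5 rad (1.0 is 1.5 rad). A call has 1 to 8 rows; each row is the pose to reach, as a shift and turn from the pose commanded when the call began, along the tool's axes at that moment; what a row does not reach only later rows make up. A row lasts 1/10 s, in which the tool goes at most 50 mm and 8.59 degrees, less where a joint would pass 70% of its speed; a pose out of reach is approached as far as the arm can. A call with a number of a shift or a turn outside -1 to 1 is refused whole. A call with a gripper value outside its range is refused whole. OPENING is the gripper command: -1 is shut, 1 is fully open, values between are in proportion, set as the call begins (- or left out, the last holds). The fingers move at their own pace and stop on an object; FORCE is the grip in N (left out, the last holds). Time passes only in rows, so rows that repeat a pose let the fingers close. It gives the time, the measured TCP pose, the force and the opening at its end, in the units of the state.
- r.read_state(): the state, without advancing time (a new reading comes with each control period).
- vision.camera(name): name is "side" or "top" or "wrist"; returns (picture, depth): 400x640x3 uint8, blue, green, red; 400x640 float32, m along the optical axis (not along the pixel's ray), 0 where there is no reading.
- vision.get_calibration(name): a dict with "camera_matrix" (3x3 intrinsics, pixels), "k1" (the pictures are not rectified: a ray, as slopes to the right and down, at radius r is drawn at 1 + k1 r^2 times it, then the intrinsics apply), "rvec" (rotation vector, rad) and "tvec" (3), from world to camera coordinates, as OpenCV has them. Camera axes: x right, y down, z forward; pixel columns grow to the right and rows downward; lengths in m; the calibration is good to about 2 mm. A picture is of the moment at which its call begins: read the wrist's pose just before it. get_calibration takes no time and is no camera call; for the wrist camera it gives the pose at the moment of the call.
- close_job(): hands the job in, once; it reports no verdict.
The state is a dict: "time": time; "joint_positions": joint angles; "joint_vel": joint speeds; "joint_torque": joint torques, N m; "ee_pos": TCP position; "eef_rot": TCP orientation; "ft_force": force on the tool from outside, world axes, zero at the start; "torque": the same for the moment, N m; "width": finger opening in m.
Only numpy, scipy, OpenCV 4.12 (cv2) and the standard library are available. Lean on these libraries where they do the work, as an engineer would, in place of code of your own. Each camera call takes 0.05 s, during which the arm holds its last target. There are 200 camera calls.

## Working session

There is one attempt and no reset: what is moved stays moved. The work goes in short steps, Python scripts to look and compute and a shell command to move; the robot and the scene stay as the last step left them, time stands still between calls to the robot, and variables do not carry over. Pictures are saved under pics/ and viewed, about 8 in all and at most 12, crops included, and the job is handed in when it is done.

```bash
mkdir -p pics; cat > h.py <<'E'
import numpy as np, cv2
from bench import r, vision
from scipy.spatial.transform import Rotation as R
def snap(n,f=None):
    c=vision.get_calibration(n); p,d=vision.camera(n)
    np.savez(f'{f or n}.npz',p=p,d=d,**{k:np.array(v) for k,v in c.items()})
    cv2.imwrite(f'pics/{f or n}.png',p); return p,d,c
def load(f): 
    z=np.load(f'{f}.npz'); return z['p'],z['d'],{k:z[k] for k in ('camera_matrix','k1','rvec','tvec')}
def ray(c,u,v):
    K=np.array(c['camera_matrix']);k=float(c['k1'])
    q=cv2.undistortPoints(np.array([[[u,v]]],float),K,np.array([k,0,0,0,0.]))[0,0]
    Rm=cv2.Rodrigues(np.array(c['rvec'],float).reshape(3))[0];t=np.array(c['tvec']).reshape(3)
    return -Rm.T@t, Rm.T@np.array([q[0],q[1],1.])
def pz(c,u,v,z):
    o,d=ray(c,u,v); return o+d*(z-o[2])/d[2]
def pd(c,D,u,v):
    o,d=ray(c,u,v); return o+d*float(D[int(round(v)),int(round(u))])
def proj(c,P):
    K=np.array(c['camera_matrix']);k=float(c['k1'])
    return cv2.projectPoints(np.array(P,float).reshape(-1,3),np.array(c['rvec'],float),np.array(c['tvec'],float),K,np.array([k,0,0,0,0.]))[0][:,0]
def tri(obs):
    A=np.zeros((3,3));b=np.zeros(3)
    for c,u,v in obs:
        o,d=ray(c,u,v);d/=np.linalg.norm(d);M=np.eye(3)-np.outer(d,d);A+=M;b+=M@o
    return np.linalg.solve(A,b)
def cloud(c,D):
    v,u=np.mgrid[0:400,0:640]
    K=np.array(c['camera_matrix']);k=float(c['k1'])
    q=cv2.undistortPoints(np.stack([u,v],-1).reshape(-1,1,2).astype(float),K,np.array([k,0,0,0,0.]))[:,0]
    Rm=cv2.Rodrigues(np.array(c['rvec'],float).reshape(3))[0];t=np.array(c['tvec']).reshape(3)
    X=np.c_[q,np.ones(len(q))]*D.reshape(-1,1)
    return ((X-t)@Rm).reshape(400,640,3)
E
python3 - <<'E'
from h import *
s=r.read_state();print(s)
ps=[]
for n in('top','side'):
    p,d,c=snap(n);print(n,c);ps.append(p)
cv2.imwrite('pics/both.png',np.vstack(ps)[:, :])
E
```

```text
{'time': 0.0, 'joint_positions': array([-1.22159881,  0.33286954, -0.06469343,  1.46092544,  0.02160742,
        1.34987392, -0.08849913]), 'joint_vel': array([-0.00014387, -0.00137169,  0.00032791,  0.00019424, -0.00118612,
       -0.00071731, -0.00089209]), 'joint_torque': array([ 6.75283500e-04, -6.23242235e+01,  2.52321322e-02, -3.89907074e+01,
       -6.12859265e-02,  3.95337353e-02,  1.23772948e-04]), 'ee_pos': array([0.22694035, 0.5819716 , 0.24046293]), 'eef_rot': array([ 0.13020481,  0.69498974, -0.13117228,  0.69485956]), 'ft_force': array([ 0.88309962, -0.31139195,  0.41420554]), 'torque': array([0.03430973, 0.01907104, 0.03237341]), 'width': 0.08672904264754967}
top {'camera_matrix': array([[460.81290022,   0.        , 313.05188959],
       [  0.        , 460.81290022, 197.15861303],
       [  0.        ,   0.        ,   1.        ]]), 'k1': -0.028373815551575227, 'rvec': array([ 2.19050684, -2.14315548,  0.07404917]), 'tvec': array([-0.04755994,  0.51764078,  1.2019657 ])}
side {'camera_matrix': array([[506.06085271,   0.        , 317.70874281],
       [  0.        , 506.06085271, 200.2169215 ],
       [  0.        ,   0.        ,   1.        ]]), 'k1': 0.027655537454453212, 'rvec': array([ 2.28688508, -0.23663431,  0.10419813]), 'tvec': array([-0.50750969,  0.06933829,  1.2493366 ])}
```

View pics/top.png

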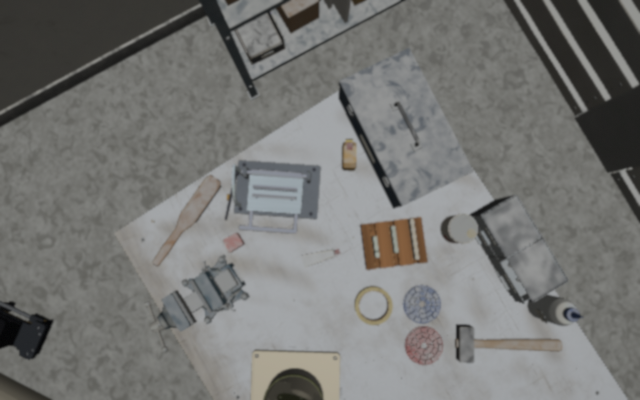

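View pics/side.png

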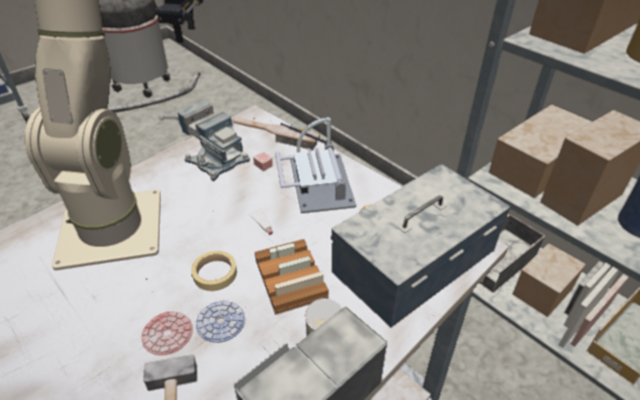

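Top view shows the rack at about (394,243) with its three strips, the stand at (278,190) with the handle bar at about (268,229), and the index hand at about (228,203). In the side view the rack is at (290,275) and the stand at (315,170). I'll enlarge both.

```bash
python3 - <<'E'
from h import *
p,_,_=load('top');s,_,_=load('side')
f=lambda a,x,y,w,h,k:cv2.resize(a[y:y+h,x:x+w],None,fx=k,fy=k,interpolation=cv2.INTER_CUBIC)
A=f(p,355,210,80,60,5);B=f(p,220,150,110,85,3.636)[:300];
C=f(s,250,232,80,84,3.57)[:300];D=f(s,265,110,100,105,2.857)[:300]
def pad(a):
    o=np.zeros((300,400,3),np.uint8);h,w=min(300,a.shape[0]),min(400,a.shape[1]);o[:h,:w]=a[:h,:w];return o
cv2.imwrite('pics/crop1.png',np.vstack([np.hstack([pad(A),pad(B)]),np.hstack([pad(C),pad(D)])]))
E
```

```text
(no output)
```

View pics/crop1.png

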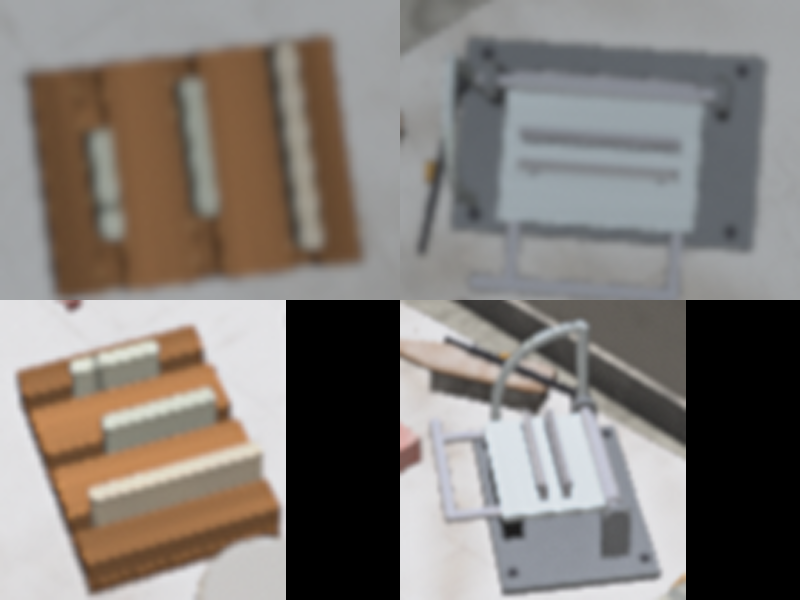

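Long strip is the rightmost (lowest y): top (412,218)–(417,260), side (276,284)–(323,273). Bar ends in top: (239,228) and (296,231). Index tip: top (226,219), side (281,124).

```bash
cat > m.py <<'E'
from h import *
p,Dt,T=load('top');s,Ds,S=load('side')
def a(x,y):return (T,355+x/5,210+y/5)
def b(x,y):return (T,220+(x-400)/3.636,150+y/3.636)
def c(x,y):return (S,250+x/3.57,232+(y-300)/3.57)
def d(x,y):return (S,265+(x-400)/2.857,110+(y-300)/2.857)
P={}
for n,o in dict(strip_far=[a(287,44),c(262,448)],strip_near=[a(312,246),c(95,490)],
 rackNL=[a(60,294),c(18,372)],bar_l=[b(470,283),d(435,424)],bar_r=[b(678,293),d(452,516)],tip=[b(421,252),d(445,340)],hub=[b(441,150),d(588,400)],
 plateNR=[b(750,247),d(500,590)],rail1l=[b(520,163),d(527,418)],rail1r=[b(678,177),d(543,495)],rail2l=[b(522,135),d(550,414)],rail2r=[b(679,148),d(567,493)]).items():
    x=tri(o);P[n]=x
    e=[np.abs(proj(k,x)[0]-[u,v]).max().round(1) for k,u,v in o]
    print(n,x.round(4),e,'depth',[pd(k,D,u,v).round(3) for (k,u,v),D in zip(o,(Dt,Ds))])
E
python3 m.py
python3 - <<'E'
from h import *
# wood-coloured rack & strip via depth in top
p,D,c=load('top');X=cloud(c,D)
z=X[205:275,355:435,2]
print(np.histogram(z,bins=np.arange(-.01,.08,.005)))
m=np.zeros((400,640),bool);m[210:268,400:430]=True
q=X[m&(X[...,2]>.042)&(X[...,2]<.07)];print(len(q),q.mean(0),q.min(0),q.max(0));u,s,v=np.linalg.svd(q[:,:2]-q[:,:2].mean(0),False);print(v)
m[:]=0;m[150:232,220:330]=True
q=X[m]
print(np.histogram(q[:,2],bins=np.arange(-.01,.16,.01)))
E
```

```text
strip_far [ 0.4674 -0.2936  0.0555] [np.float64(0.8), np.float64(1.0)] depth [array([ 0.466, -0.295,  0.049]), array([ 0.479, -0.251,  0.003])]
strip_near [ 0.3654 -0.3062  0.0579] [np.float64(1.1), np.float64(1.4)] depth [array([ 0.363, -0.306,  0.057]), array([ 0.368, -0.304,  0.055])]
rackNL [ 0.3348 -0.1809  0.0314] [np.float64(0.4), np.float64(0.4)] depth [array([ 0.334, -0.181,  0.03 ]), array([ 0.336, -0.183,  0.034])]
bar_l [0.4344 0.1518 0.0533] [np.float64(0.8), np.float64(0.8)] depth [array([0.432, 0.151, 0.059]), array([0.436, 0.143, 0.059])]
bar_r [0.4294 0.0034 0.0605] [np.float64(0.4), np.float64(0.4)] depth [array([0.428, 0.003, 0.065]), array([0.431, 0.006, 0.059])]
tip [0.452  0.1708 0.1341] [np.float64(0.5), np.float64(0.5)] depth [array([0.451, 0.17 , 0.137]), array([0.453, 0.171, 0.134])]
hub [0.5591 0.1716 0.0475] [np.float64(12.0), np.float64(11.4)] depth [array([0.523, 0.168, 0.097]), array([0.583, 0.133, 0.073])]
plateNR [ 0.4636 -0.0458  0.0097] [np.float64(0.2), np.float64(0.2)] depth [array([ 0.464, -0.046,  0.011]), array([ 0.464, -0.042,  0.006])]
rail1l
[... 528 characters left out ...]
([ 135, 1627,  952,   78,  134,   44,   39,  682, 1342,  110,   26,
         72,  261,   57,    1,    2,    2]), array([-0.01 , -0.005,  0.   ,  0.005,  0.01 ,  0.015,  0.02 ,  0.025,
        0.03 ,  0.035,  0.04 ,  0.045,  0.05 ,  0.055,  0.06 ,  0.065,
        0.07 ,  0.075]))
191 [ 0.41292014 -0.29697769  0.05201166] [ 0.36233709 -0.30912163  0.04256205] [ 0.46501572 -0.28574064  0.05966115]
[[-0.98961351 -0.1437536 ]
 [ 0.1437536  -0.98961351]]
(array([2372, 2103, 1276,    8,   15,   12, 1384, 1022,  293,   73,   32,
         43,   40,   35,   56,   28]), array([-0.01,  0.  ,  0.01,  0.02,  0.03,  0.04,  0.05,  0.06,  0.07,
        0.08,  0.09,  0.1 ,  0.11,  0.12,  0.13,  0.14,  0.15]))
```

```bash
cat > plan.py <<'E'
from h import *
def rows(P,jaw=None,st=None,Rt=None):
    """shift/turn units from the present pose to TCP P, tool down, jaw axis at world angle jaw"""
    s=st or r.read_state(); R0=R.from_quat(s['eef_rot'])
    best=None
    cands=[Rt] if Rt is not None else []
    if Rt is None:
        for k in (0,np.pi):
            x=np.array([0,0,-1.]);y=np.array([np.cos(jaw+k),np.sin(jaw+k),0]);cands.append(R.from_matrix(np.c_[x,y,np.cross(x,y)]))
    for c in cands:
        w=(R0.inv()*c).as_rotvec()/1.5
        sh=R0.inv().apply(np.array(P)-s['ee_pos'])/0.25
        print('shift',sh.round(3),'turn',w.round(3),'|d|mm',round(np.linalg.norm(sh)*250),'deg',round(np.linalg.norm(w)*86))
E
python3 - <<'E'
from plan import *
s=r.read_state();print(R.from_quat(s['eef_rot']).as_matrix().round(3))
c=vision.get_calibration('wrist');Rm=cv2.Rodrigues(c['rvec'])[0];print(c['camera_matrix'][0],-Rm.T@c['tvec'],Rm.round(2))
rows([.36,.40,.27],-.065);rows([.45,.1,.27],-.065)
p,D,cc=load('top');X=cloud(cc,D)
q=X[40:215,335:480].reshape(-1,3);q=q[q[:,2]>.1]
q=q[np.argsort(q[:,0])];print(q[:5].round(3));q=q[(q[:,0]<.62)];print(q[::40].round(3))
E
```

```text
[[-0.     0.363  0.932]
 [-0.001  0.932 -0.363]
 [-1.    -0.001  0.   ]]
[278.39757894   0.         321.1739684 ] [0.1622301  0.60677475 0.3826228 ] [[ 0.36  0.93 -0.  ]
 [ 0.9  -0.35  0.26]
 [ 0.24 -0.09 -0.97]]
shift [-0.117 -0.485  0.76 ] turn [0.843 0.001 0.001] |d|mm 227 deg 72
shift [-0.117 -0.485  0.76 ] turn [-1.252e+00 -1.000e-03  1.000e-03] |d|mm 227 deg 108
shift [-0.116 -1.472  1.532] turn [0.843 0.001 0.001] |d|mm 532 deg 72
shift [-0.116 -1.472  1.532] turn [-1.252e+00 -1.000e-03  1.000e-03] |d|mm 532 deg 108
[[ 0.411 -0.062  1.242]
 [ 0.411 -0.062  1.242]
 [ 0.411 -0.062  1.242]
 [ 0.411 -0.062  1.242]
 [ 0.411 -0.062  1.242]]
[[ 0.411 -0.062  1.242]
 [ 0.411 -0.062  1.242]
 [ 0.411 -0.062  1.242]
 [ 0.498 -0.251  0.144]
 [ 0.505 -0.246  0.145]
 [ 0.51  -0.246  0.145]
 [ 0.513 -0.271  0.141]
 [ 0.517 -0.237  0.141]
 [ 0.52  -0.234  0.111]
 [ 0.523 -0.263  0.142]
 [ 0.525 -0.232  0.11 ]
 [ 0.528 -0.28   0.144]
 [ 0.53  -0.27   0.143]
 [ 0.532 -0.265  0.145]
 [ 0.534 -0.251  0.146]
 [ 0.536 -0.326  0.141]
 [ 0.538 -0.306  0.143]
 [ 0.54  -0.287  0.143]
 [ 0.542 -0.237  0
[... 914 characters left out ...]
43]
 [ 0.59  -0.363  0.145]
 [ 0.591 -0.284  0.144]
 [ 0.592 -0.238  0.146]
 [ 0.593 -0.378  0.142]
 [ 0.594 -0.325  0.144]
 [ 0.595 -0.244  0.143]
 [ 0.596 -0.294  0.143]
 [ 0.597 -0.309  0.138]
 [ 0.598 -0.411  0.145]
 [ 0.599 -0.309  0.14 ]
 [ 0.6   -0.399  0.144]
 [ 0.601 -0.311  0.142]
 [ 0.602 -0.265  0.144]
 [ 0.603 -0.387  0.138]
 [ 0.604 -0.22   0.141]
 [ 0.605 -0.195  0.145]
 [ 0.607 -0.234  0.143]
 [ 0.608 -0.279  0.143]
 [ 0.609 -0.33   0.143]
 [ 0.61  -0.251  0.14 ]
 [ 0.611 -0.205  0.144]
 [ 0.612 -0.241  0.142]
 [ 0.613 -0.308  0.144]
 [ 0.614 -0.246  0.144]
 [ 0.615 -0.397  0.143]
 [ 0.616 -0.226  0.144]
 [ 0.617 -0.282  0.145]
 [ 0.618 -0.304  0.141]
 [ 0.619 -0.357  0.141]]
```

```bash
python3 -m pendant '-0.12 -0.49 0.76 0.84 0 0;-0.12 -0.49 0.76 0.84 0 0;-0.12 -0.49 0.76 0.84 0 0;-0.12 -0.49 0.76 0.84 0 0;-0.12 -0.49 0.76 0.84 0 0;-0.12 -0.49 0.76 0.84 0 0;-0.12 -0.49 0.76 0.84 0 0;-0.12 -0.49 0.76 0.84 0 0' 0.0 15; python3 - <<'E'
from plan import *
print(r.read_state()['joint_positions'].round(2))
rows([.50,.10,.27],-.065);
E
```

```text
time: 0.9
ee_pos: [0.3596, 0.3988, 0.271]
eef_rot: [-0.502, -0.498, 0.502, -0.498]
ft_force: [-0.4, -0.1, -0.6]
width: 0.0447
[-1.06  0.12  0.15  1.66 -0.02  1.37 -0.91]
shift [0.004 0.571 1.191] turn [0.038 0.    0.   ] |d|mm 330 deg 3
shift [0.004 0.571 1.191] turn [-2.056 -0.     0.   ] |d|mm 330 deg 177
```

```bash
python3 -m pendant '0 .1 .2 .04 0 0;0 .2 .4 .04 0 0;0 .3 .6 .04 0 0;0 .4 .8 .04 0 0;0 .5 .98 .04 0 0;0 .57 1 .04 0 0;0 .57 1 .04 0 0'; python3 -m pendant '0 0 .19 0 0 0;0 0 .19 0 0 0;0 0 .19 0 0 0'; python3 - <<'E'
from plan import *
print(r.read_state()['joint_positions'].round(2))
p,d,c=snap('wrist','w1')
cv2.imwrite('pics/w1b.png',cv2.resize(p,(800,500),interpolation=cv2.INTER_CUBIC))
E
```

```text
time: 1.6
ee_pos: [0.5044, 0.1435, 0.2712]
eef_rot: [-0.517, -0.482, 0.517, -0.483]
ft_force: [0.1, 0.4, -0.3]
width: 0.0435
time: 1.9
ee_pos: [0.4987, 0.101, 0.2712]
eef_rot: [0.515, 0.484, -0.515, 0.484]
ft_force: [0.1, 0.8, -0.4]
width: 0.0437
[-0.72  0.05  0.45  1.74 -0.02  1.36 -0.33]
```

View pics/w1b.png

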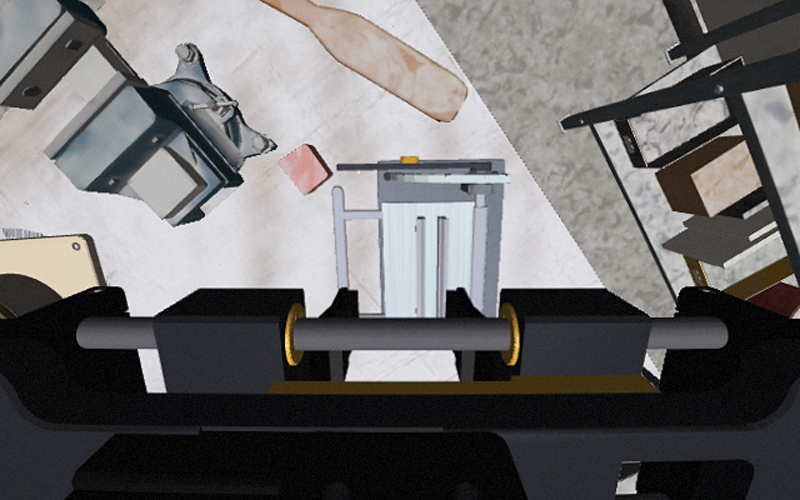

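Wrist view (800x500): bar's +y end at (338,190), index tip (337,166), rails' +y ends at about (420,217) and (442,216), slot midline u≈431; the gripper hides the nearer half.

```bash
cat > m2.py <<'E'
from m import *
w,Dw,W=load('w1')
e=lambda x,y:(W,x/1.25,y/1.25)
print('---')
for n,o in dict(tip=[b(421,252),d(445,340),e(337,166)],bar_l=[b(470,283),d(435,424),e(338,189)],r1=[b(520,163),d(527,418),e(420,217)],r2=[b(522,135),d(550,414),e(442,216)]).items():
    x=tri(o);print(n,x.round(4),[(proj(k,x)[0]-[u,v]).round(1) for k,u,v in o],pd(W,Dw,*o[2][1:]).round(3))
for z in(.08,):
  for q in[(431,218),(431,308),(420,217),(420,308),(442,308)]: print(q,pz(W,q[0]/1.25,q[1]/1.25,z).round(4))
for q in[(340,190),(346,300)]: print('bar',pz(W,q[0]/1.25,q[1]/1.25,.058).round(4),pd(W,Dw,q[0]/1.25,q[1]/1.25).round(4))
# hand depth points
for x in range(340,480,20): print('hand',pd(W,Dw,x/1.25,(166+(x-337)*-.0)/1.25).round(3))
X=cloud(W,Dw);q=X[170:250,330:350].reshape(-1,3);print('plate z',np.median(q[:,2]))
E
python3 m2.py | sed -n '/---/,$p'
cp pics/w1.png /tmp/; python3 - <<'E'
import cv2
p=cv2.imread('pics/w1.png')
cv2.imwrite('pics/c2.png',cv2.resize(p[122:262,262:422],None,fx=4.2,fy=4.2,interpolation=cv2.INTER_CUBIC))
E
```

```text
---
tip [0.4523 0.1716 0.1332] [array([-0.2, -0.7]), array([-0.4,  0.1]), array([-0.6,  0.4])] [0.453 0.172 0.133]
bar_l [0.4353 0.1509 0.0536] [array([ 0.5, -1.2]), array([-0.4,  0.1]), array([-1.6, -0.7])] [0.438 0.15  0.059]
r1 [0.5186 0.1176 0.0716] [array([-0.4, -0.6]), array([-0.6,  0.2]), array([0.2, 0.8])] [0.519 0.118 0.066]
r2 [0.5397 0.117  0.0731] [array([-0.5, -1.2]), array([-1. ,  0.3]), array([-0.2,  1.2])] [0.542 0.116 0.058]
(431, 218) [0.5285 0.1182 0.08  ]
(431, 308) [0.5246 0.025  0.08  ]
(420, 217) [0.518  0.1199 0.08  ]
(420, 308) [0.5133 0.0257 0.08  ]
(442, 308) [0.5359 0.0242 0.08  ]
bar [0.44  0.149 0.058] [0.4403 0.1491 0.0597]
bar [0.4337 0.0307 0.058 ] [0.4738 0.1111 0.2635]
hand [0.456 0.172 0.136]
hand [0.47  0.171 0.126]
hand [0.486 0.17  0.12 ]
hand [0.502 0.169 0.108]
hand [0.519 0.168 0.098]
hand [0.538 0.166 0.087]
hand [0.559 0.165 0.073]
plate z 0.0594533671616175
```

View pics/c2.png

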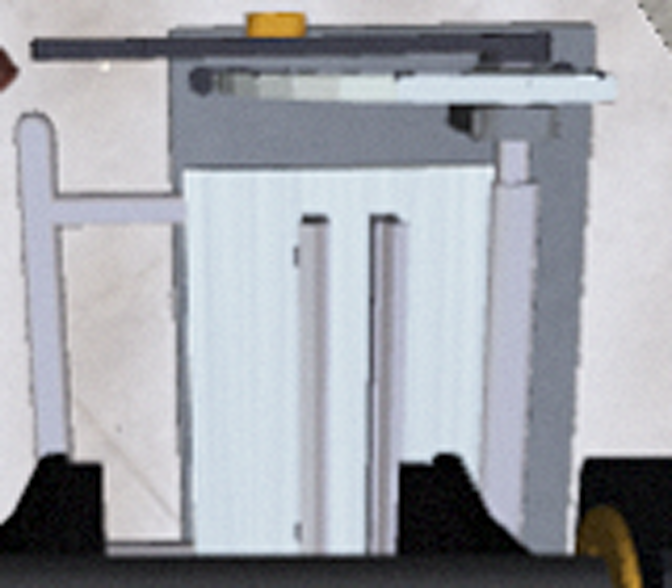

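```bash
python3 - <<'E'
from plan import *
rows([.45,-.15,.25],-.8);rows([.415,-.30,.22],-1.44)
E
```

```text
shift [ 0.084 -0.133  1.019] turn [ 0.493 -0.     0.   ] |d|mm 258 deg 42
shift [ 0.084 -0.133  1.019] turn [-1.602 -0.    -0.   ] |d|mm 258 deg 138
shift [ 0.204 -0.236  1.626] turn [ 0.919 -0.     0.   ] |d|mm 414 deg 79
shift [ 0.204 -0.236  1.626] turn [-1.175 -0.    -0.   ] |d|mm 414 deg 101
```

```bash
python3 -m pendant '.02 -.03 .2 .1 0 0;.03 -.06 .4 .2 0 0;.05 -.08 .6 .3 0 0;.07 -.1 .8 .4 0 0;.08 -.13 1 .49 0 0;.08 -.13 1 .49 0 0' -0.3; python3 - <<'E'
from plan import *
print(r.read_state()['joint_positions'].round(2))
rows([.415,-.30,.22],-1.44)
E
```

```text
time: 2.55
ee_pos: [0.4496, -0.1511, 0.2513]
eef_rot: [-0.656, -0.263, 0.656, -0.264]
ft_force: [0.6, 0.4, 0.1]
width: 0.0305
[-0.47 -0.05  0.69  1.86  0.03  1.32 -0.6 ]
shift [0.125 0.335 0.512] turn [ 0.422  0.    -0.   ] |d|mm 156 deg 36
shift [0.125 0.335 0.512] turn [-1.673e+00  1.000e-03  0.000e+00] |d|mm 156 deg 144
```

```bash
python3 -m pendant '.03 .08 .13 .1 0 0;.06 .17 .26 .2 0 0;.09 .25 .38 .3 0 0;.12 .33 .51 .42 0 0;.12 .33 .51 .42 0 0;.12 .33 .51 .42 0 0'; python3 - <<'E'
from plan import *
print(r.read_state()['joint_positions'].round(2))
p,d,c=snap('wrist','w2')
cv2.imwrite('pics/w2b.png',cv2.resize(p[:280,160:480],None,fx=2.5,fy=2.14,interpolation=cv2.INTER_CUBIC))
E
```

```text
time: 3.15
ee_pos: [0.4183, -0.2935, 0.2208]
eef_rot: [-0.705, -0.051, 0.706, -0.051]
ft_force: [0.5, 0.6, 0.3]
width: 0.0305
[-0.29  0.1   0.87  1.82 -0.08  1.26 -0.82]
```

View pics/w2b.png

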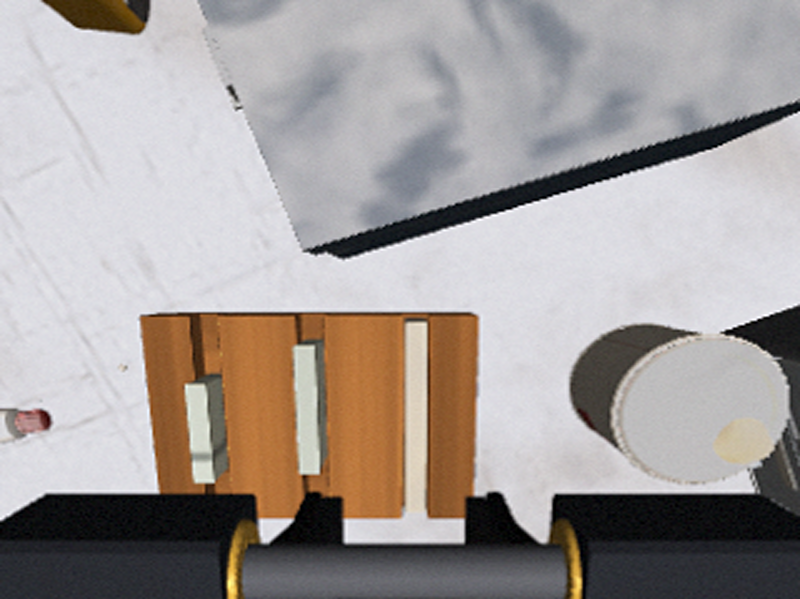

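Strip's top in the wrist crop: far end (416,321), near end (416,513), edges x 404–428.

```bash
python3 - <<'E'
from plan import *
w,D,W=load('w2')
p,_,T=load('top');s,_,S=load('side')
f=lambda x,y:(W,160+x/2.5,y/2.14)
a=lambda x,y:(T,355+x/5,210+y/5)
c=lambda x,y:(S,250+x/3.57,232+(y-300)/3.57)
F,N=f(416,321),f(416,513)
print('3view',tri([F,a(287,44),c(262,448)]).round(4),tri([N,a(312,246),c(95,490)]).round(4))
A=pz(*F,.054);B=pz(*N,.054);d=A-B
print(A.round(4),B.round(4),np.hypot(*d[:2]),'mid',(A+B)/2,'yaw',np.arctan2(d[1],d[0]))
X=cloud(W,D);q=X[155:235,322:331,2];print('depth z',np.median(q))
m=X[155:235,324:329].mean(1);print(np.polyfit(m[:,0],m[:,1],1),m.mean(0))
q=X[160:230,295:315,2];print('rack z',np.median(q))
rows([*((A+B)/2)[:2],.12],np.arctan2(d[1],d[0])-np.pi/2)
E
```

```text
3view [ 0.4679 -0.2931  0.0548] [ 0.3658 -0.3069  0.0578]
[ 0.4688 -0.2926  0.054 ] [ 0.3653 -0.3082  0.054 ] 0.10469843662943953 mid [ 0.41705132 -0.30039597  0.054     ] yaw 0.14909309754908748
depth z 0.05259783817681343
[ 0.14988492 -0.36246525] [ 0.41869308 -0.29970947  0.05269177]
rack z 0.03065821663694626
shift [0.404 0.03  0.011] turn [-0.001  0.     0.   ] |d|mm 101 deg 0
shift [0.404 0.03  0.011] turn [ 2.094  0.    -0.   ] |d|mm 101 deg 180
```

```bash
python3 -m pendant '.1 .03 .01 0 0 0;.22 .03 .01 0 0 0;.34 .03 .01 0 0 0;.45 .03 .01 0 0 0;.55 .03 .01 0 0 0;.61 .03 .01 0 0 0;.65 .03 .01 0 0 0;.655 .03 .01 0 0 0'; python3 -m pendant '0 0 0 0 0 0;0 0 0 0 0 0;0 0 0 0 0 0;0 0 0 0 0 0;0 0 0 0 0 0' -1 25
```

```text
time: 4.0
ee_pos: [0.4167, -0.3011, 0.0569]
eef_rot: [-0.705, -0.052, 0.705, -0.052]
ft_force: [-0.1, -0.4, -0.4]
width: 0.0303
time: 4.5
ee_pos: [0.4169, -0.3014, 0.058]
eef_rot: [0.706, 0.052, -0.705, 0.051]
ft_force: [-1.3, 3.4, 6.2]
width: 0.0101
```

```bash
python3 -m pendant '-.04 0 0 0 0 0;-.1 0 0 0 0 0;-.18 0 0 0 0 0;-.28 0 0 0 0 0;-.4 0 0 0 0 0;-.5 0 0 0 0 0;-.58 0 0 0 0 0;-.6 0 0 0 0 0'; python3 - <<'E'
from plan import *
print(r.read_state()['joint_positions'].round(2))
rows([.45,-.1,.23],-.75)
snap('wrist','w3')
p=cv2.imread('pics/w3.png');cv2.imwrite('pics/w3b.png',cv2.resize(p[100:300,220:430],None,fx=2.5,fy=2.5))
E
```

```text
time: 5.3
ee_pos: [0.4172, -0.3029, 0.2105]
eef_rot: [0.707, 0.05, -0.704, 0.051]
ft_force: [0.3, 0.0, -1.3]
width: 0.0097
[-0.28  0.12  0.9   1.83 -0.1   1.23 -0.78]
shift [-0.078 -0.784 -0.247] turn [-0.451 -0.002 -0.002] |d|mm 206 deg 39
shift [-0.078 -0.784 -0.247] turn [ 1.643 -0.003  0.003] |d|mm 206 deg 141
```

View pics/w3b.png

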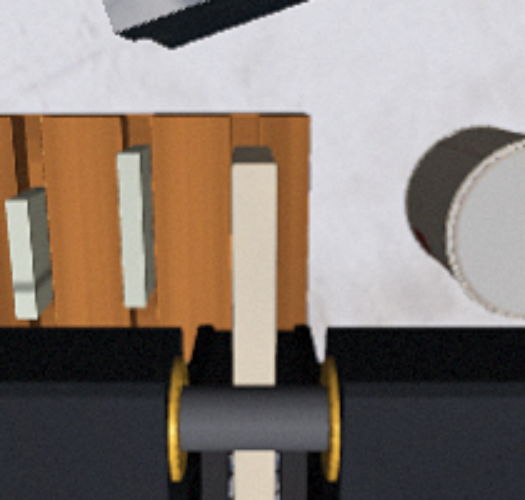

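Strip is held level and square; its far top end is at crop (254,162).

```bash
python3 - <<'E'
from plan import *
w,D,W=load('w3');s=r.read_state();R0=R.from_quat(s['eef_rot'])
X=cloud(W,D)
u0=220+254/2.5
for v in (170,180,190,200,210,220): print(v,R0.inv().apply(X[v,int(u0)]-s['ee_pos']).round(4))
e=pd(W,D,u0,100+168/2.5);e=pz(W,u0,100+162/2.5,e[2])
print('far end in tool',R0.inv().apply(e-s['ee_pos']).round(4))
E
```

```text
170 [ 0.0046  0.0009 -0.0499]
180 [ 0.0041  0.0009 -0.0446]
190 [ 0.0055  0.0009 -0.0389]
200 [ 0.0049  0.0009 -0.0334]
210 [ 0.0044  0.0009 -0.0279]
220 [ 0.0049  0.0009 -0.022 ]
far end in tool [ 0.0043  0.0013 -0.0526]
```

```bash
python3 -m pendant '-.02 -.1 -.03 -.06 0 0;-.04 -.25 -.08 -.15 0 0;-.06 -.42 -.13 -.25 0 0;-.08 -.58 -.18 -.35 0 0;-.08 -.72 -.23 -.43 0 0;-.08 -.78 -.25 -.45 0 0;-.08 -.78 -.25 -.45 0 0'; python3 - <<'E'
from plan import *
rows([.527,.062,.21],-.055)
E
```

```text
time: 6.05
ee_pos: [0.4501, -0.0978, 0.2267]
eef_rot: [-0.648, -0.283, 0.648, -0.283]
ft_force: [0.1, 0.1, -1.4]
width: 0.0097
shift [ 0.066 -0.209 -0.678] turn [-0.462  0.     0.001] |d|mm 178 deg 40
shift [ 0.066 -0.209 -0.678] turn [ 1.633e+00  1.000e-03 -0.000e+00] |d|mm 178 deg 140
```

```bash
python3 -m pendant '.01 -.02 -.08 -.06 0 0;.02 -.06 -.2 -.15 0 0;.03 -.1 -.34 -.24 0 0;.05 -.15 -.48 -.33 0 0;.06 -.19 -.6 -.42 0 0;.06 -.21 -.67 -.46 0 0;.06 -.21 -.68 -.46 0 0;.06 -.21 -.68 -.46 0 0'; python3 - <<'E'
from plan import *
s=r.read_state();R0=R.from_quat(s['eef_rot']);print(R0.as_matrix().round(4))
rows([.5262,.062,.13],-.055)
p,d,c=snap('wrist','w4');snap('side','s4');
cv2.imwrite('pics/w4b.png',cv2.resize(p[80:260,240:440],None,fx=3.3,fy=3.3,interpolation=cv2.INTER_CUBIC))
E
```

```text
time: 6.85
ee_pos: [0.5278, 0.0583, 0.212]
eef_rot: [-0.516, -0.483, 0.517, -0.484]
ft_force: [-0.9, -1.0, -0.7]
width: 0.0093
[[-7.000e-04  9.979e-01 -6.540e-02]
 [-1.400e-03 -6.540e-02 -9.979e-01]
 [-1.000e+00 -6.000e-04  1.400e-03]]
shift [ 0.328 -0.007 -0.015] turn [-0.007  0.001  0.   ] |d|mm 82 deg 1
shift [ 0.328 -0.007 -0.015] turn [ 2.087e+00  1.000e-03 -1.000e-03] |d|mm 82 deg 180
```

View pics/w4b.png

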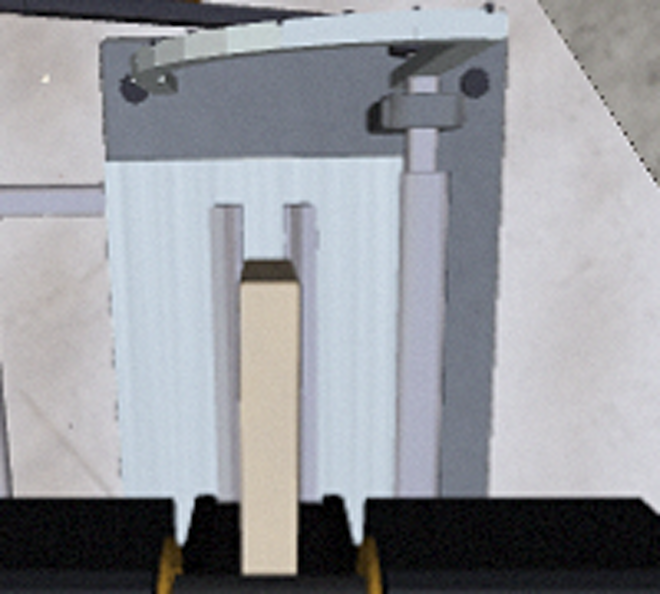

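Rails in the crop: +y ends midline (263.5,207), lower visible midline about (267.5,490).

```bash
python3 - <<'E'
from plan import *
w,D,W=load('w4');s=r.read_state();R0=R.from_quat(s['eef_rot'])
f=lambda x,y:(W,240+x/3.3,80+y/3.3)
for q in[(211,207),(316,207),(263.5,207),(219,490),(316,490),(267.5,490)]:
    P=pz(*f(*q),.08);print(q,P.round(4),'tool',R0.inv().apply(P-s['ee_pos']).round(4))
P=pz(*f(268,282),.207);print('strip end',P.round(4),R0.inv().apply(P-s['ee_pos']).round(4))
P=pz(*f(268,560),.207);print('strip mid',P.round(4),R0.inv().apply(P-s['ee_pos']).round(4))
X=cloud(W,D);
# sub-pixel rail detection by height: rails rows
for v in (145,160,175,190,205,220):
    r_=X[v,295:345];m=(r_[:,2]>.07)&(r_[:,2]<.1);x=r_[m][:,0];print(v,x.min().round(4) if len(x) else 0,x.max().round(4) if len(x) else 0,r_[m][:,1].mean().round(4), np.median(r_[m][:,2]).round(4))
E
```

```text
(211, 207) [0.5152 0.1176 0.08  ] tool [ 0.1324 -0.0162 -0.0588]
(316, 207) [0.5458 0.1156 0.08  ] tool [ 0.1324  0.0144 -0.0588]
(263.5, 207) [0.5305 0.1166 0.08  ] tool [ 0.1324 -0.0009 -0.0588]
(219, 490) [0.5106 0.0304 0.08  ] tool [ 0.1324 -0.0151  0.0285]
(316, 490) [0.5412 0.0284 0.08  ] tool [0.1324 0.0155 0.0285]
(267.5, 490) [0.5259 0.0294 0.08  ] tool [0.1324 0.0002 0.0285]
strip end [0.5313 0.1098 0.207 ] [ 0.0054  0.0003 -0.052 ]
strip mid [0.5281 0.0619 0.207 ] [ 0.0054  0.0003 -0.004 ]
145 0.5139 0.5451 0.1144 0.0772
160 0.5138 0.5443 0.1 0.0775
175 0.5126 0.5435 0.0853 0.0782
190 0.5124 0.5427 0.07 0.0783
205 0.511 0.5418 0.0543 0.0778
220 0.5108 0.5421 0.038 0.0776
```

```bash
python3 -m pendant '.06 -.002 -.013 -.008 0 0;.13 -.002 -.013 -.008 0 0;.19 -.002 -.013 -.008 0 0;.23 -.002 -.013 -.008 0 0;.26 -.002 -.013 -.008 0 0;.29 -.002 -.013 -.008 0 0;.31 -.002 -.013 -.008 0 0;.32 -.002 -.013 -.008 0 0'; python3 -m pendant '.02 0 0 0 0 0;.04 0 0 0 0 0;.05 0 0 0 0 0;.06 0 0 0 0 0';python3 - <<'E'
from plan import *
p,d,c=snap('wrist','w5')
cv2.imwrite('pics/w5b.png',cv2.resize(p[80:260,240:440],None,fx=3.3,fy=3.3,interpolation=cv2.INTER_CUBIC))
E
```

```text
time: 7.75
ee_pos: [0.5275, 0.0634, 0.1322]
eef_rot: [-0.512, -0.488, 0.512, -0.488]
ft_force: [0.1, -0.7, -1.6]
width: 0.0095
time: 8.15
ee_pos: [0.5275, 0.0635, 0.1173]
eef_rot: [-0.512, -0.488, 0.512, -0.488]
ft_force: [-0.1, 0.4, -0.6]
width: 0.01
```

View pics/w5b.png

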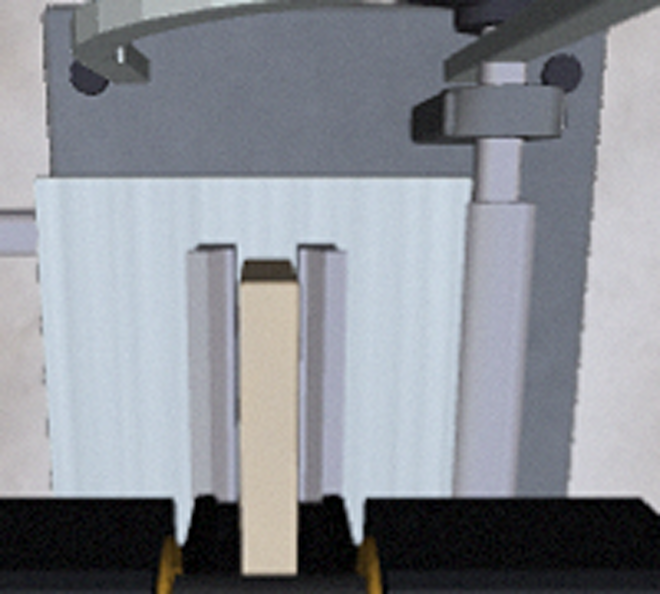

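The strip (241–298) sits between the rails (outer edges 188 and 346) and has entered the slot without force. I'll keep lowering.

```bash
python3 -m pendant '.01 0 0 0 0 0;.02 0 0 0 0 0;.03 0 0 0 0 0;.036 0 0 0 0 0;.04 0 0 0 0 0;.04 0 0 0 0 0'
```

```text
time: 8.8
ee_pos: [0.5274, 0.0635, 0.1074]
eef_rot: [-0.512, -0.488, 0.512, -0.488]
ft_force: [0.5, -0.2, -0.9]
width: 0.0095
```

```bash
python3 -m pendant '.004 0 0 0 0 0;.008 0 0 0 0 0;.012 0 0 0 0 0;.012 0 0 0 0 0'; python3 - <<'E'
from plan import *
p,D,W=snap('wrist','w6');s=r.read_state();R0=R.from_quat(s['eef_rot'])
X=cloud(W,D)
print('strip top z',[X[v,321,2].round(4) for v in(170,180,190,200,210)],'plate z',[np.median(X[160:200,u,2]).round(4) for u in (265,280,355,370)])
E
```

```text
time: 9.2
ee_pos: [0.5279, 0.0635, 0.1061]
eef_rot: [0.513, 0.488, -0.512, 0.487]
ft_force: [-6.5, -2.1, 17.1]
width: 0.0096
strip top z [np.float64(0.1004), np.float64(0.1005), np.float64(0.1004), np.float64(0.1015), np.float64(0.1004)] plate z [np.float64(0.0587), np.float64(0.0587), np.float64(0.0585), np.float64(0.0587)]
```

Strip seated on the floor (top 42 mm above the plate, 17 N). I'll open.

```bash
python3 -m pendant '-.006 0 0 0 0 0;-.006 0 0 0 0 0;-.006 0 0 0 0 0;-.006 0 0 0 0 0;-.006 0 0 0 0 0' -0.4; python3 -m pendant '-.04 0 0 0 0 0;-.1 0 0 0 0 0;-.2 0 0 0 0 0;-.3 0 0 0 0 0;-.4 0 0 0 0 0;-.4 0 0 0 0 0';python3 - <<'E'
from plan import *
p,d,c=snap('wrist','w7')
cv2.imwrite('pics/w7b.png',cv2.resize(p[80:260,200:440],None,fx=3.3,fy=3.3,interpolation=cv2.INTER_CUBIC))
print(r.read_state()['joint_positions'].round(2))
E
```

```text
time: 9.75
ee_pos: [0.5274, 0.0635, 0.1058]
eef_rot: [-0.512, -0.488, 0.512, -0.488]
ft_force: [-0.3, 0.1, 1.0]
width: 0.0255
time: 10.35
ee_pos: [0.5293, 0.0636, 0.21]
eef_rot: [0.514, 0.487, -0.51, 0.488]
ft_force: [-0.1, 0.7, 0.1]
width: 0.0261
[-0.69  0.15  0.53  1.78 -0.08  1.23 -0.18]
```

View pics/w7b.png

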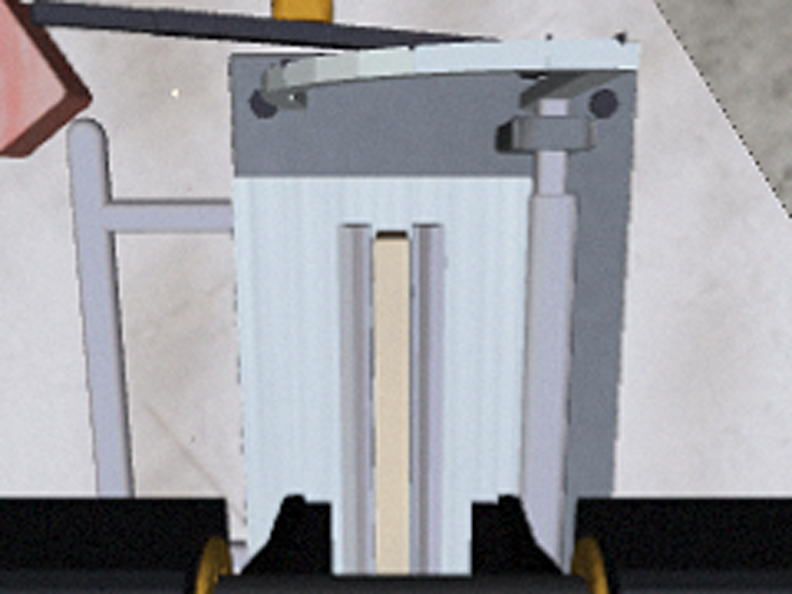

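Strip stands in the slot, centred and let go; the bar runs (88,120)→(116,480) in the crop. I'll work out the bar position.

```bash
python3 - <<'E'
from plan import *
w,D,W=load('w7');s=r.read_state();R0=R.from_quat(s['eef_rot'])
f=lambda x,y:(W,200+x/3.3,80+y/3.3)
for q in[(88,120),(102.5,300),(115.5,480)]:
    print(pz(*f(*q),.055).round(4),pd(W,D,*f(*q)[1:]).round(4))
P=[.432,.067,.21]
rows([.432,.067,.21],-.053);rows([.432,.067,.055],-.053)
E
```

```text
[0.4381 0.1528 0.055 ] [0.4381 0.1528 0.0551]
[0.4354 0.097  0.055 ] [0.4368 0.0975 0.0592]
[0.4318 0.0356 0.055 ] [0.4332 0.037  0.0593]
shift [-0.009 -0.386  0.005] turn [ 0.003 -0.001 -0.002] |d|mm 96 deg 0
shift [-0.009 -0.386  0.005] turn [-2.092e+00  3.000e-03 -2.000e-03] |d|mm 96 deg 180
shift [ 0.611 -0.388  0.006] turn [ 0.003 -0.001 -0.002] |d|mm 181 deg 0
shift [ 0.611 -0.388  0.006] turn [-2.092e+00  3.000e-03 -2.000e-03] |d|mm 181 deg 180
```

```bash
python3 -m pendant '0 -.1 0 0 0 0;0 -.22 0 0 0 0;0 -.33 0 0 0 0;0 -.382 .005 0 0 0;.05 -.382 .005 0 0 0;.15 -.382 .005 0 0 0;.25 -.382 .005 0 0 0;.25 -.382 .005 0 0 0' -0.15; python3 - <<'E'
from plan import *
p,D,W=snap('wrist','w8');s=r.read_state();R0=R.from_quat(s['eef_rot'])
X=cloud(W,D)
for v in range(120,230,15):
    row=X[v,250:400];m=(row[:,2]>.045)&(row[:,2]<.07)&(abs(row[:,0]-.434)<.02)
    if m.sum(): print(v,m.sum(),R0.inv().apply(row[m].mean(0)-s['ee_pos']).round(4),row[m][:,0].min().round(4),row[m][:,0].max().round(4))
rows([.433,.067,.056],-.053)
E
```

```text
time: 11.2
ee_pos: [0.4303, 0.066, 0.1401]
eef_rot: [-0.51, -0.488, 0.514, -0.487]
ft_force: [-0.3, -1.3, 0.0]
width: 0.0372
120 15 [ 0.0834  0.0013 -0.0772] 0.4307 0.4416
135 15 [ 0.0836  0.0013 -0.066 ] 0.4301 0.4411
150 31 [ 0.084   0.0077 -0.0544] 0.4294 0.4534
165 15 [ 0.0835  0.0013 -0.0426] 0.4288 0.4401
180 15 [ 0.0837  0.0014 -0.0304] 0.4281 0.4397
195 14 [ 0.0831  0.001  -0.0181] 0.4274 0.4383
210 14 [ 0.0834  0.001  -0.0052] 0.4268 0.4377
225 14 [0.0834 0.001  0.008 ] 0.426 0.4372
shift [ 0.344  0.008 -0.004] turn [0.002 0.002 0.002] |d|mm 86 deg 0
shift [ 0.344  0.008 -0.004] turn [-2.092e+00 -3.000e-03  2.000e-03] |d|mm 86 deg 180
```

```bash
python3 -m pendant '.06 .002 0 0 0 0;.14 .002 0 0 0 0;.21 .002 0 0 0 0;.27 .002 0 0 0 0;.31 .002 0 0 0 0;.33 .002 0 0 0 0;.34 .002 0 0 0 0;.34 .002 0 0 0 0'; python3 -m pendant '0 0 0 0 0 0;0 0 0 0 0 0;0 0 0 0 0 0;0 0 0 0 0 0;0 0 0 0 0 0' -1 25; python3 - <<'E'
from plan import *
s=r.read_state();R0=R.from_quat(s['eef_rot'])
ax=np.array([np.cos(-.053),np.sin(-.053),0])
z0=.055;rr=.145
for a in (.05,.12,.19,.26,.33,.4,.47,.545):
    d=rr*(1-np.cos(a))*ax+np.array([0,0,rr*np.sin(a)])
    print(a,(R0.inv().apply(d)/.25).round(3))
E
```

```text
time: 12.05
ee_pos: [0.4329, 0.0669, 0.0588]
eef_rot: [0.512, 0.488, -0.512, 0.488]
ft_force: [-0.6, -0.8, 0.2]
width: 0.0369
time: 12.55
ee_pos: [0.432, 0.067, 0.0585]
eef_rot: [-0.512, -0.488, 0.512, -0.487]
ft_force: [-3.3, 0.5, 4.6]
width: 0.0111
0.05 [-0.029  0.001 -0.   ]
0.12 [-0.069  0.004  0.   ]
0.19 [-0.11  0.01  0.  ]
0.26 [-0.149  0.019  0.   ]
0.33 [-0.188  0.031  0.   ]
0.4 [-0.226  0.046  0.   ]
0.47 [-0.263  0.063  0.   ]
0.545 [-0.301  0.084  0.   ]
```

```bash
python3 -m pendant '-.01 0 0 0 0 0;-.029 .001 0 0 0 0;-.05 .002 0 0 0 0;-.069 .004 0 0 0 0;-.09 .007 0 0 0 0;-.11 .01 0 0 0 0;-.13 .014 0 0 0 0;-.149 .019 0 0 0 0'; python3 -m pendant '-.02 .006 0 0 0 0;-.039 .012 0 0 0 0;-.058 .019 0 0 0 0;-.077 .027 0 0 0 0;-.095 .035 0 0 0 0;-.114 .044 0 0 0 0;-.133 .054 0 0 0 0;-.152 .065 0 0 0 0'; python3 -m pendant '0 0 0 0 0 0;0 0 0 0 0 0;0 0 0 0 0 0'; python3 - <<'E'
from plan import *
s=r.read_state();print(s['ft_force'],s['ee_pos'],s['width'])
a,_,_=snap('wrist','w9');b,_,_=snap('side','s9')
A=cv2.resize(a[60:260,200:440],(480,400));B=cv2.resize(b[100:220,260:356],(320,400))
cv2.imwrite('pics/fin.png',np.hstack([A,B]))
E
```

```text
time: 13.35
ee_pos: [0.4366, 0.0667, 0.0959]
eef_rot: [-0.512, -0.488, 0.512, -0.487]
ft_force: [-6.7, 2.4, -1.3]
width: 0.0109
time: 14.15
ee_pos: [0.4514, 0.066, 0.1336]
eef_rot: [-0.511, -0.489, 0.513, -0.486]
ft_force: [-15.0, 1.4, 5.4]
width: 0.0112
time: 14.45
ee_pos: [0.4513, 0.066, 0.1336]
eef_rot: [-0.511, -0.489, 0.513, -0.486]
ft_force: [-14.5, 2.0, 5.5]
width: 0.0112
[-14.54523816   2.03170665   5.53621196] [0.45133119 0.06600593 0.1335994 ] 0.011240702008547605
```

View pics/fin.png

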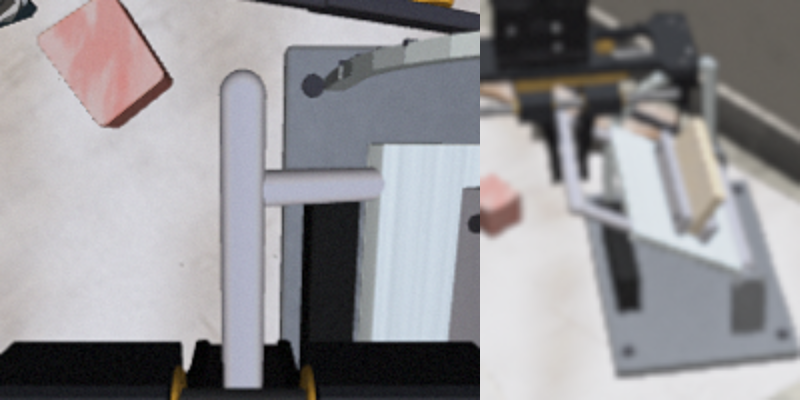

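The cradle is up, strip in place; the plate and part of the index hand are visible. I'll measure both angles from depth.

```bash
python3 - <<'E'
from plan import *
w,D,W=load('w9');X=cloud(W,D)
ax=np.array([np.cos(-.053),np.sin(-.053),0]);ay=np.array([-ax[1],ax[0],0])
H=np.array([.527,.062,0])+.05*ax+[0,0,.055]
L=np.stack([(X-H)@ax,(X-H)@ay,X[...,2]-H[2]],-1)
q=L[140:222,392:428].reshape(-1,3);q=q[q[:,2]>0]
for _ in range(4):
    A=np.c_[q[:,0],q[:,1],np.ones(len(q))];k=np.linalg.lstsq(A,q[:,2],rcond=None)[0];e=abs(A@k-q[:,2]);q=q[e<max(.002,2*e.std())]
print('plate',k,len(q),'angle',np.arctan(-k[0]))
# handle bar
for v in (110,130,170,190,210,225):
    row=L[v,305:338];m=(row[:,2]>.05)&(row[:,2]<.1);c=row[m].mean(0);print('bar',c.round(4),np.arctan2(c[2]-.004,-c[0]).round(3))
# index hand: local y about .106, near hand plane
m=(abs(L[...,1]-.106)<.006)&(L[...,2]>-.01)&(L[...,2]<.12)&(L[...,0]<-.02)&(L[...,0]>-.17)
for f in('w9','w1','w7'):
    w,D,W=load(f);X=cloud(W,D)
    L=np.stack([(X-H)@ax,(X-H)@ay,X[...,2]-H[2]],-1)
    m=(abs(L[...,1]-.106)<.007)&(L[...,2]>.0)&(L[...,2]<.12)&(L[...,0]<-.02)&(L[...,0]>-.17)&(w.max(-1)<110)
    q=L[m]
    if len(q)>20:
        for _ in range(4):
            k=np.polyfit(q[:,0],q[:,2],1);e=abs(np.polyval(k,q[:,0])-q[:,2]);q=q[e<max(.004,2*e.std())]
        print(f,len(q),'hand angle',np.arctan(-k[0]),'offset',k[1],'xrange',q[:,0].min(),q[:,0].max(), 'ray', np.median(np.arctan2(q[:,2],-q[:,0])))
E
```

```text
plate [-0.58010009 -0.00593886  0.00407301] 2928 angle 0.5256586878266494
bar [-0.1261  0.0792  0.0755] 0.516
bar [-0.126   0.0696  0.0758] 0.518
bar [-0.1257  0.0494  0.0756] 0.518
bar [-0.1257  0.0388  0.0756] 0.518
bar [-0.1259  0.0278  0.0757] 0.518
bar [-0.1259  0.0191  0.0755] 0.517
w9 1663 hand angle 0.5169842706986414 offset 0.0070068202345645305 xrange -0.13080487298789226 -0.03550522980117034 ray 0.575376696256016
w1 453 hand angle 0.5278203154504449 offset 0.006194262137353433 xrange -0.12946467463320754 -0.020010315680364873 ray 0.5889895650974147
w7 821 hand angle 0.5207467910979007 offset 0.006607903214463301 xrange -0.13014307817246604 -0.025895721029804007 ray 0.579814018020447
```

Both angles agree: cradle 0.52–0.526, hand about 0.52–0.545. I'll ease the sideways push a little, check rest, and hand in.

```bash
python3 -m pendant '-.003 -.003 0 0 0 0;-.004 -.005 0 0 0 0;-.004 -.005 0 0 0 0;-.004 -.005 0 0 0 0;-.004 -.005 0 0 0 0;-.004 -.005 0 0 0 0'; python3 - <<'E'
from plan import *
w,D,W=snap('wrist','w10');X=cloud(W,D)
q=X[140:222,392:428].reshape(-1,3);q=q[q[:,2]>.055]
for _ in range(4):
    A=np.c_[q[:,:2],np.ones(len(q))];k=np.linalg.lstsq(A,q[:,2],rcond=None)[0];e=abs(A@k-q[:,2]);q=q[e<max(.002,2*e.std())]
print('angle',np.arctan(np.hypot(*k[:2])))
S,D,C=snap('side','s10');Y=cloud(C,D)
ax=np.array([np.cos(-.053),np.sin(-.053),0]);ay=np.array([-ax[1],ax[0],0]);H=np.array([.527,.062,0])+.05*ax+[0,0,.055]
L=np.stack([(Y-H)@ax,(Y-H)@ay,Y[...,2]-H[2]],-1);a=.528
cx=L[...,0]*np.cos(a)-L[...,2]*np.sin(a)+.05;cz=L[...,0]*np.sin(a)+L[...,2]*np.cos(a)-.005
m=(cz>.026)&(cz<.06)&(abs(cx)<.02)&(abs(L[...,1])<.07)
print('strip in slot: x',np.percentile(cx[m],[5,50,95]).round(4),'y',np.percentile(L[...,1][m],[2,98]).round(4),'z',np.percentile(cz[m],[50,98]).round(4),m.sum())
E
```

```text
time: 15.15
ee_pos: [0.452, 0.0659, 0.1349]
eef_rot: [-0.512, -0.488, 0.512, -0.487]
ft_force: [-6.4, 0.8, -0.3]
width: 0.0111
angle 0.5345845726842989
strip in slot: x [-0.0054 -0.0027  0.0056] y [-0.0512  0.0508] z [0.0377 0.0443] 202
```

```bash
python3 -c "
from bench import close_job,r
print(close_job());s=r.read_state();print(s['time'],s['ee_pos'],s['width'])"
```

```text
the job is handed in; nothing more can be done
None
the job is handed in; nothing more can be done
```

I drew the long strip straight up out of the rack and lowered it to the floor of the slot, then let go. I then took the bar, swung the cradle up to the index hand, and handed the job in at about 15 s, still holding it. The hand-in gave no verdict.

**Cradle against the index hand:** the last plate fit gave 0.535 rad. The hand read 0.517–0.528 rad from depth line fits and 0.546 rad from its triangulated tip. These disagree by up to about 0.03 rad, inside the 0.07 rad tolerance.

**Strip:** seated on the slot floor, its top was about 42 mm above the plate. After the swing it spanned about ±51 mm along the slot, so it is centred. It stood within about 3 mm across, with its top at about 44 mm, so it is seated to within about 2 mm. Its lean was not measured separately; it looked square in the picture.

**Grip:** the fingers hold the bar with 25 N at a width of 11 mm. After I eased the sideways push, about 6 N was left at the wrist. I had no direct reading of cradle speed. The tool pose and force had held steady just before that last small shift, and the rows after it held one pose.

**Rest of the bench:** no move was planned near the offcuts or the other things, and the wrist force never showed an unexpected contact. I did not re-measure their positions at the end.

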